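# Set out the hall console for the morning

## Task

Set out the hall console so that everything is at hand by the door: stand the cream jar upright on the round cork coaster, setting it down gently, and in the tan leather tray lay the walnut card case flat in the middle with the blue chime remote lying flat, centred, on top of it. Also in the tray, flat on its floor, the red-headed key goes to the left of the card case and the yellow-headed key to its right, as seen from the robot's side (the robot's own left and right). Leave the brass bell, the green tealight glass and the chrome shoehorn where they are.

Things in the scene. Friction and masses are not known exactly. Their poses are not given: they have to be found in the camera images.
- jar_mid (a point): Cream ceramic jar, round, 62 mm diameter, 66 mm tall, with a cream flip-top lid that is shut and stays shut, small steel hinge and thumb tab (looks only, standing out up to 8 mm at the lid). Starts upright on the table. The point is on its axis half-way up, 33 mm above its underside; z up. About 0.3 kg.
- case_mid (a point): Walnut card case, a closed flat dark wood box 92 x 58 x 18 mm (its x, y, z) with a thin brass line round it, lying flat. The point is its centre, 9 mm above its underside. About 90 g.
- remote_mid (a point): Blue plastic door chime remote shaped like a lighter, 62 x 26 x 14 mm (its x, y, z) with a silver end at +x and a round white button, lying flat. The point is its centre, 7 mm above its underside.
- redkey_mid (a point): Steel key with a red plastic head, lying flat. The head is 36 x 26 x 9 mm (its x, y, z); the point is the head's centre, 4.5 mm above its underside. The steel blade, 8 mm wide and 4 mm thick, sticks out along +x to 46 mm from the point and hangs 2.5 mm clear of the surface. Grip it across the head (along its y).
- yellowkey_mid (a point): Steel key with a yellow plastic head, otherwise the same as the red-headed key: the point is the head's centre, 4.5 mm above the underside, blade along +x to 46 mm from the point.
- coaster: Round cork coaster, 100 mm diameter, 5 mm thick, fixed to the table. Origin at the centre of its underside (on the table).
- tray: Tan leather-covered tray with a darker rim, fixed to the table, 140 mm along its x by 230 mm along its y; flat floor 4 mm above the table; rim 5 mm wide whose top is 10 mm above the table. Origin at the centre of its underside; x points away from the robot and +y to the robot's left, turned by up to 15 degrees either way.
- bell: Small brass hand bell, 42 mm diameter at the foot, 48 mm tall, loose; to be left alone. Origin at the centre of its underside.
- tealight: Green glass tealight holder, 62 mm diameter at the rim, 40 mm tall, loose; to be left alone. Origin at the centre of its underside.
- shoehorn: Chrome shoehorn, about 186 mm long along its x, 42 mm wide, 9 mm tall, lying loose beyond the tray; to be left alone. Origin at the middle of its underside.
There are look-alikes about, which are no part of the job. Of the things that look like the part that bears yellowkey_mid, the smallest one is meant. Of the things that look like the part that bears case_mid, the larger one is meant.

How it is judged:
By the outcome, as a careful person would: the job done as asked, in the order asked, and still so for the second after the job is handed in, with the robot touching nothing.
It also fails if it takes over 131 s, if anything falls off the work surface, if the arm or the gripper's body presses on something with over 40 N, if the wrist force passes 120 N, or if a joint passes its speed limit or range.

## Robot

A 6-joint arm with a two-finger parallel gripper is mounted at the origin on the work surface. World frame = base frame: x ahead of the robot, y to its left, z up, the work surface at z = 0. Lengths are in mm, angles in rad, forces in N, time in s.
With the tool pointing down it reaches from about 350 to 850 mm from the base axis. Payload 8.1 kg.
Tool frame: the origin (TCP) lies at the very end of the fingers, on their centre line; the grasp point (between the pads) lies 19 mm behind it; z points along the fingers, y is the line along which they close (so a half turn about z gives the same grasp; the last joint's range is limited). The gripper opens to 85 mm and grips with 20 to 120 N. Pads are 22 mm wide; open, the fingers measure 114 mm over their backs; the gripper's body (76 mm by 85 mm) begins 54 mm behind the grasp point. The pads swing forward as they close: fully open they stand 13 mm farther back than shut.
Start: joints at [1.225, 0.13, 1.488, -0, 1.523, -0.085], TCP at [154.69, 579.721, 231.292] pointing down, gripper open.
Joint ranges: [-2.96, 2.96], [-0.89, 2.26], [0.02, 2.5], [-1.34, 4.48], [0, 2.73], [-2.66, 2.66]. Speed limits (rad/s): [2.39, 2.39, 2.79, 3.14, 3.14, 3.14].

## Interface

Orientations are given as [roll, pitch, yaw] about the fixed x, y, z axes, in that order (R = Rz(yaw) Ry(pitch) Rx(roll)).
In Python, from bench import ctrl, eyes gives the robot as it stands. The module is installed in compiled form; this text tells all that it offers.
- The arm moves only by the tool play_rows, never from a script. Its argument "rows" is a list that holds one entry, the list of rows, each a list of 7 numbers: the turn, a rotation vector about the tool's x, y, z in rad, then the shift along the tool's x, y, z in m, then the opening, from 0 (shut) to 1 (fully open). In form: [[[rx, ry, rz, x, y, z, hand], ...]]. A call has 1 to 12 rows; each row shifts and turns the commanded pose from where the row before left it, along the tool's axes as they then stand; what a row does not reach is not made up. A row lasts 1/10 s, in which the tool goes at most 50 mm and 8.59 degrees, less where a joint would pass 70% of its speed; a pose out of reach is approached as far as the arm can. A call with a gripper value outside its range is refused whole. The fingers move at their own pace and stop on an object; "grip_force" is the grip in N (left out, the last holds). Time passes only in rows, so rows that do not move let the fingers close. It gives the time, the measured TCP pose, the force, the opening and the grip force at its end, in the units of the state.
- ctrl.get_state(): the state, without advancing time (a new reading comes with each control period).
- eyes.read_camera(name): name is "side" or "top" or "wrist"; returns (picture, depth): 400x640x3 uint8, red, green, blue; 400x640 float32, mm along the optical axis (not along the pixel's ray), 0 where there is no reading.
- eyes.camera_info(name): a dict with "camera_matrix" (3x3 intrinsics, pixels), "distortion" ([k1, k2, p1, p2, k3] as OpenCV has them; the pictures are not rectified), "view" (4x4, takes a point from world to camera coordinates); the wrist camera has in their place "tool_from_camera" (4x4, takes a point from camera to tool coordinates, whose origin is the TCP and whose axes are the flange's). Camera axes: x right, y down, z forward; pixel columns grow to the right and rows downward; lengths in mm; the calibration is good to about 2 mm. A picture is of the moment at which its call begins: read the wrist's pose just before it. camera_info takes no time and is no camera call.
- ctrl.finish_job(): hands the job in; it is judged then, once.
The state is a dict: "clock": time; "joint_positions": joint angles; "qd": joint speeds; "joint_efforts": joint torques, N m; "tool_pos": TCP position; "tcp_rot": TCP orientation; "ft_force": force on the tool from outside, world axes, zero at the start; "ft_torque": the same for the moment, N m; "opening": opening from 0.0 (shut) to 1.0 (fully open); "grip_force": force on a finger pad.
Only numpy, scipy, OpenCV 4.12 (cv2) and the standard library are available. Lean on these libraries where they do the work, as an engineer would, in place of code of your own. Each camera call takes 0.05 s, during which the arm holds its last target. There are 200 camera calls.

## Working session

There is one attempt and no reset: what is moved stays moved. The work goes in short steps, Python scripts to look and compute and a tool call to move; the robot and the scene stay as the last step left them, time stands still between calls to the robot, and variables do not carry over. Pictures are saved under pics/ and viewed, at most 14 in all, crops included, and the job is handed in when it is done.

Besides the shell and the picture viewer there is one more tool, called after "Call:" as name(argument=value, ...), one argument or row to a line, values as JSON. play_rows: Moves the arm, as the interface text tells. Its arguments: {"type":"object","properties":{"rows":{"type":"array","items":{"type":"array","items":{"type":"array","items":{"type":"number"}}}},"grip_force":{"type":"number"}},"required":["rows"]}

```bash
mkdir -p pics
cat > h.py <<'E'
import numpy as np, cv2
from bench import ctrl, eyes
from scipy.spatial.transform import Rotation as R
def snap(n):
    s=ctrl.get_state(); im,d=eyes.read_camera(n); im=im[:,:,::-1].copy()
    np.savez('last_%s.npz'%n,im=im,d=d,p=s['tool_pos'],r=s['tcp_rot']); return im,d,s
def w2c(n,z=None):
    i=eyes.camera_info(n)
    if n!='wrist': return i,np.linalg.inv(np.array(i['view']))
    z=np.load('last_wrist.npz'); T=np.eye(4); T[:3,:3]=R.from_euler('xyz',z['r']).as_matrix(); T[:3,3]=z['p']
    return i,T@np.array(i['tool_from_camera'])
def ray(n,px,h):
    "pixels -> world points on plane z=h"
    i,C=w2c(n); px=np.array(px,float).reshape(-1,1,2)
    u=cv2.undistortPoints(px,np.array(i['camera_matrix'],float),np.array(i['distortion'],float))[:,0]
    v=np.c_[u,np.ones(len(u))]@C[:3,:3].T; o=C[:3,3]
    return o+v*((h-o[2])/v[:,2])[:,None]
def cloud(n):
    z=np.load('last_%s.npz'%n); i,C=w2c(n); d=z['d']; yy,xx=np.mgrid[:400,:640]
    u=cv2.undistortPoints(np.c_[xx.ravel(),yy.ravel()].astype(float).reshape(-1,1,2),np.array(i['camera_matrix'],float),np.array(i['distortion'],float))[:,0]
    v=np.c_[u,np.ones(len(u))]*d.reshape(-1,1)
    return (v@C[:3,:3].T+C[:3,3]).reshape(400,640,3)
E
python3 - <<'E'
from h import *
for n in ['top','side','wrist']:
    im,d,s=snap(n); cv2.imwrite(f'pics/{n}0.png',im)
    i,C=w2c(n); print(n,np.array(i['camera_matrix']).round(1).tolist(),C.round(2).tolist())
print(s)
E
```

```text
top [[379.5, 0.0, 318.4], [0.0, 379.5, 201.8], [0.0, 0.0, 1.0]] [[-0.01, -0.98, 0.22, 342.88], [-1.0, 0.01, -0.01, -7.53], [0.01, -0.22, -0.98, 939.99], [0.0, 0.0, 0.0, 1.0]]
side [[442.8, 0.0, 320.3], [0.0, 442.8, 202.2], [0.0, 0.0, 1.0]] [[-1.0, -0.02, 0.04, 512.15], [-0.05, 0.75, -0.66, 723.5], [-0.01, -0.66, -0.75, 873.54], [0.0, 0.0, 0.0, 1.0]]
wrist [[307.4, 0.0, 321.6], [0.0, 307.4, 200.5], [0.0, 0.0, 1.0]] [[0.26, 0.93, 0.26, 88.86], [0.97, -0.25, -0.07, 596.17], [-0.0, 0.27, -0.96, 372.8], [0.0, 0.0, 0.0, 1.0]]
{'clock': 0.1, 'joint_positions': array([ 1.22458587e+00,  1.31064312e-01,  1.48917086e+00,  8.14791060e-06,
        1.52299126e+00, -8.53921774e-02]), 'qd': array([-1.86533373e-04, -1.83545169e-03, -3.30332523e-03, -5.83113309e-05,
       -2.22809641e-03, -3.20139049e-04]), 'joint_efforts': array([ 2.05461292e-03, -5.70942986e+01, -5.01946056e+01, -2.75325993e-05,
        7.91585364e-03,  4.10918778e-05]), 'tool_pos': array([154.52742392, 579.25426609, 230.3618025 ]), 'tcp_rot': array([-3.13996552e+00, -1.47450689e-04,  2.88077386e+00]), 'ft_force': array([0.20692598, 0.07479319, 0.24472508]), 'ft_torque': array([-0.0163572 , -0.01733429, -0.03943221]), 'grip_force': 0.0, 'opening': 1.0013892681937921}
```

View pics/top0.png

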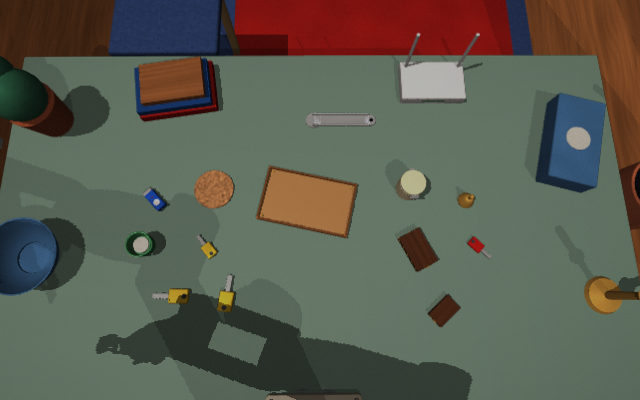

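View pics/side0.png

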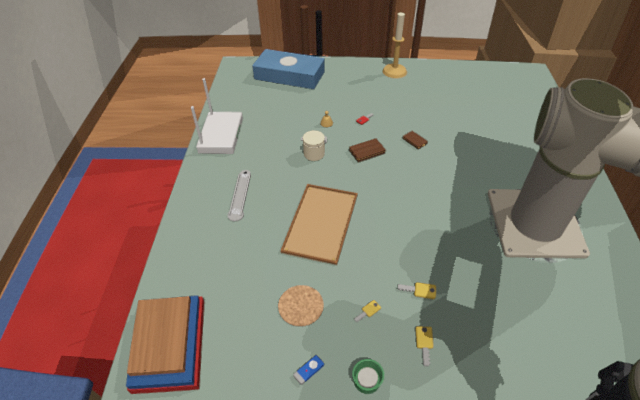

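The top view shows these candidates:
- Yellow keys: a small one at (208,246), larger ones at (178,296) and (227,297). I choose (208,246).
- Walnut cases: (418,249) is larger, (444,310) smaller. I choose (418,249).
- Only one each: red key (478,246), remote (155,199), jar (412,184), coaster (214,189), tray (308,202).
- To avoid: bell (466,200), tealight (140,244), shoehorn (341,120).

```bash
cat > m.py <<'E'
from h import *
def rect(n,mask,h):
    "contour onto plane z=h -> centre, sizes, long-axis angle"
    c=max(cv2.findContours(mask.astype(np.uint8),cv2.RETR_EXTERNAL,cv2.CHAIN_APPROX_NONE)[0],key=cv2.contourArea)[:,0]
    w=ray(n,c,h)[:,:2].astype(np.float32); (cx,cy),(a,b),t=cv2.minAreaRect(w)
    if a<b:a,b,t=b,a,t+90
    return np.round([cx,cy,a,b,(t+90)%180-90],1),w
def hsv(n): 
    z=np.load('last_%s.npz'%n); return cv2.cvtColor(z['im'],cv2.COLOR_BGR2HSV).astype(int)
def win(m,x0,y0,x1,y1):
    o=np.zeros_like(m);o[y0:y1,x0:x1]=m[y0:y1,x0:x1];return o
E
python3 - <<'E'
from m import *
W={'top':dict(yel=(195,230,222,262),yelA=(150,280,195,310),yelB=(212,270,240,315),red=(465,232,485,255),blue=(140,180,170,215),case=(395,222,442,275),case2=(424,290,464,330),tray=(250,160,365,242),coast=(190,165,238,212),jar=(390,165,430,205)),
'side':dict(yel=(350,295,385,325),yelA=(410,280,440,302),yelB=(412,322,437,350),red=(354,114,370,126),blue=(285,350,330,388),case=(344,136,390,164),case2=(398,128,432,150),tray=(275,180,362,266),coast=(272,280,328,330),jar=(298,128,330,162))}
H=dict(yel=9,yelA=9,yelB=9,red=9,blue=14,case=18,case2=18,tray=10,coast=5,jar=66)
for n in W:
    h=hsv(n);hu,s,v=h[...,0],h[...,1],h[...,2]; P=cloud(n)
    M=dict(yel=(abs(hu-25)<7)&(s>150)&(v>80),red=((hu<8)|(hu>172))&(s>150)&(v>80),blue=(abs(hu-112)<12)&(s>140),case=((hu<20)|(hu>170))&(s>70)&(v<120),tray=(hu<25)&(s>80),coast=(hu<25)&(s>60),jar=(abs(hu-25)<10)&(s<110)&(s>15)&(v>140))
    for k in W[n]:
        m=win(M[k.rstrip('AB2')],*W[n][k])
        if m.sum()<5: print(n,k,'none');continue
        z=P[...,2][m]; print(n,k,m.sum(),rect(n,m,H[k])[0],'z',np.percentile(z,[10,50,90]).round(1))
a=np.load('last_top.npz')['im']
cv2.imwrite('pics/c0.png',np.hstack([cv2.resize(a[170:310,130:250],None,fx=3.3,fy=3.3,interpolation=2),cv2.resize(a[170:310,390:510],None,fx=3.3,fy=3.3,interpolation=2)]))
E
```

```text
top yel 144 [434.7 254.7  35.7  25.2  40.3] z [ 8.  10.3 12.3]
top yelA 219 [326.9 322.3  44.6  30.1  89.6] z [11.2 13.2 15.3]
top yelB 236 [313.6 208.3  45.   33.1  -7. ] z [11.2 13.4 15.3]
top red 142 [ 443.9 -400.    35.1   25.6   42.1] z [ 7.7 10.1 12.2]
top blue 188 [558.8 393.4  55.8  26.4  43.9] z [11.  15.3 17.8]
top case 943 [ 432.3 -253.8   92.    61.    27.3] z [16.8 19.4 21.8]
top case2 536 [ 288.7 -306.6   67.2   41.1  -48.7] z [11.9 14.3 16.4]
top tray 5052 [556.6  14.6 231.  141.7  77.5] z [ 3.7  6.  10.4]
top coast 1210 [590.2 251.2  99.8  99.4  47.9] z [4.5 6.7 8.9]
top jar 485 [ 588.  -241.1   59.8   57.6   -3.2] z [65.7 67.6 69.9]
side yel 108 [435.9 258.6  31.4  22.6  40.2] z [ 6.6  8.7 10.4]
side yelA 124 [313.7 210.9  45.1  35.6  -6.6] z [ 8.2 11.2 13.1]
side yelB 263 [326.8 322.7  45.3  32.5 -89.9] z [ 9.6 11.9 14.2]
side red 49 [ 443.7 -395.7   34.6   24.4   50.4] z [ 6.2  8.3 11. ]
side blue 244 [558.8 397.4  49.1  26.2  45.4] z [11.3 13.8 16. ]
side case 508 [ 432.9 -245.4   97.8   67.9   28.9] z [10.7 17.4 19.9]
side case2 233 [ 289.7 -295.9   68.2   48.4  -47.1] z [ 7.9 13.3 15.9]
side tray 4026 [555.8  18.5 233.9 139.9  77.5] z [1.6 3.9 8.2]
side coast 1470 [589.4 252.8  99.   98.5   2.4] z [3.  4.9 7. ]
side jar 554 [ 586.7 -207.1  126.3   62.1  -87.7] z [15.1 59.3 66.9]
```

View pics/c0.png

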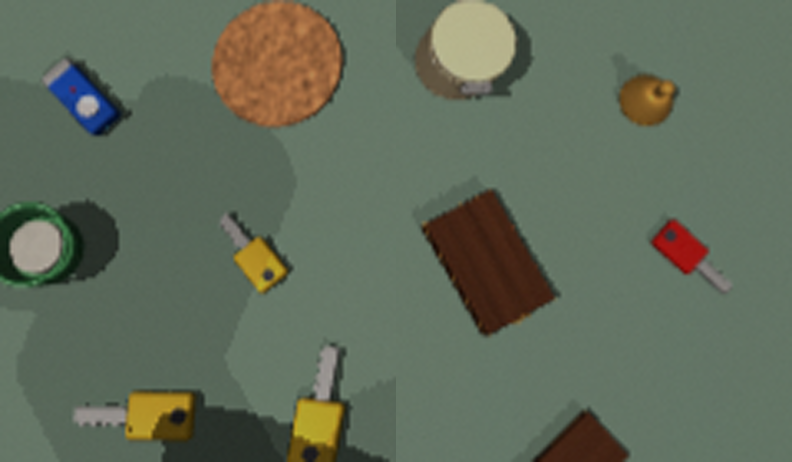

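Crop confirms the choices: the yellow key with blade up-left is the smallest, the case is the larger one, and the jar's hinge faces the robot. So I'll grip the jar along world y.

Call:
play_rows(
  rows=[
    [[0,0,-0.13,0,0,0,1],[0,0,-0.13,0,0,0,1],[0,0,0,-0.02,-0.038,0,1],[0,0,0,-0.02,-0.038,0,1],[0,0,0,-0.02,-0.038,0,1],[0,0,0,-0.02,-0.038,0,1],[0,0,0,-0.02,-0.038,0,1],[0,0,0,-0.02,-0.038,0,1],[0,0,0,-0.02,-0.038,0,1],[0,0,0,-0.02,-0.038,0,1],[0,0,0,-0.02,-0.038,0,1],[0,0,0,-0.02,-0.038,0,1]],
  ],
)

```text
clock: 1.35
tool_pos: [354.7, 197.9, 231.2]
tcp_rot: [3.141, 0.0, 3.141]
ft_force: [0.1, 0.2, -0.3]
opening: 0.997
grip_force: 0.0
```

Call:
play_rows(
  rows=[
    [[0,0,0,-0.02,-0.038,0,1],[0,0,0,-0.02,-0.038,0,1],[0,0,0,-0.02,-0.038,0,1],[0,0,0,-0.02,-0.038,0,1],[0,0,0,-0.02,-0.038,0,1],[0,0,0,-0.02,-0.038,0,1],[0,0,0,-0.02,-0.038,0,1],[0,0,0,-0.02,-0.038,0,1],[0,0,0,-0.02,-0.038,0,1],[0,0,0,-0.02,-0.038,0,1],[0,0,0,0,0,0,1],[0,0,0,0,0,0,1]],
  ],
)

```text
clock: 2.55
tool_pos: [553.7, -181.2, 230.2]
tcp_rot: [3.141, -0.002, 3.139]
ft_force: [-0.6, 0.2, 0.2]
opening: 0.999
grip_force: 0.0
```

```bash
cat > go.py <<'E'
import sys
from m import *
def go(x,y,z,yaw):
    s=ctrl.get_state(); p=s['tool_pos']; c=s['tcp_rot']
    dy=(yaw-np.degrees(c[2])+180)%360-180; t=np.radians(yaw)
    M=np.array([[np.cos(t),np.sin(t)],[np.sin(t),-np.cos(t)]])
    print('now',p.round(1),np.degrees(c).round(1),'clk',round(s['clock'],1),'op',round(s['opening'],3),'| rz',round(-np.radians(dy),3),'then shift mm',(M@(np.array([x,y])-p[:2])).round(1),'dz(tool)',round(p[2]-z,1),'q6',round(s['joint_positions'][5],2))
if __name__=='__main__': go(*map(float,sys.argv[1:5]))
E
cat > w.py <<'E'
# wrist look: python3 w.py colour h  -> nearest blobs
import sys
from m import *
snap('wrist'); h=hsv('wrist');hu,s,v=h[...,0],h[...,1],h[...,2]
M=dict(yel=(abs(hu-25)<7)&(s>150)&(v>80),red=((hu<8)|(hu>172))&(s>150)&(v>80),blue=(abs(hu-112)<12)&(s>140),case=((hu<20)|(hu>170))&(s>70)&(v<130),tray=(hu<25)&(s>80),jar=(abs(hu-25)<12)&(s<110)&(s>15)&(v>130))
k,z=sys.argv[1],float(sys.argv[2])
n,l,st,ce=cv2.connectedComponentsWithStats(M[k].astype(np.uint8))
for i in np.argsort(-st[1:,4])[:4]+1:
    if st[i,4]>80: print(k,st[i,4],ce[i].round(),rect('wrist',l==i,z)[0])
if len(sys.argv)>3: cv2.imwrite(sys.argv[3],np.load('last_wrist.npz')['im'])
E
python3 go.py 588 -240 100 180; python3 w.py jar 66 pics/w1.png
```

```text
now [ 553.7 -181.2  230.2] [ 1.799e+02 -1.000e-01  1.799e+02] clk 2.5 op 0.999 | rz -0.003 then shift mm [-34.3 -58.8] dz(tool) 130.2 q6 -1.97
jar 2920 [267. 212.] [ 583.9 -236.3   71.7   61.   -62.3]
jar 2294 [457. 124.] [498.9 -43.8 109.5  29.6  77.4]
jar 177 [528. 121.] [490.7  14.1 160.3   7.   75.2]
```

View pics/w1.png

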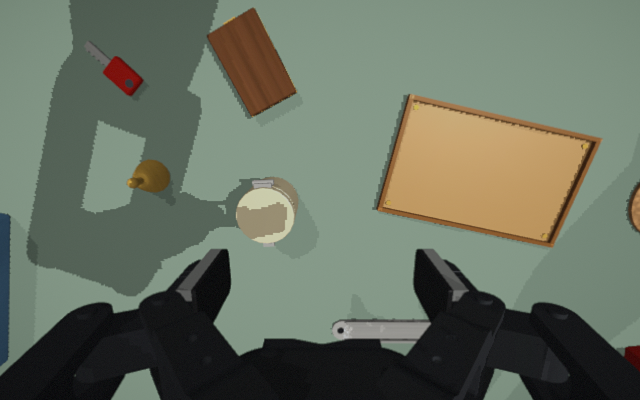

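The wrist view shows the jar's lid at (265,216), its hinge at (262,183) towards the robot, the case at (252,62) and the red key at (124,75).

Run:
```python
from m import *
print('lid',ray('wrist',[(236,216),(294,216),(265,187),(265,244)],66).round(1).tolist())
h=hsv('wrist');hu,s,v=h[...,0],h[...,1],h[...,2]
print('case',rect('wrist',win(((hu<20)|(hu>170))&(s>70)&(v<150),200,0,305,125),18)[0])
print('red',rect('wrist',win(((hu<8)|(hu>172))&(s>150)&(v>60),95,50,150,105),9)[0])
print('tray',rect('wrist',win((hu<25)&(s>80),365,85,610,255),10)[0])
print('bell',ray('wrist',[(152,177)],20).round())
```

```text
lid [[587.0, -271.3, 66.0], [587.2, -210.6, 66.0], [555.9, -239.4, 66.0], [618.8, -242.6, 66.0]]
case [ 433.  -255.1   92.1   57.4   27.3]
red [ 443.8 -399.4   36.5   25.6   44.9]
tray [555.1  13.5 232.1 139.8  77.5]
bell [[ 554. -378.   20.]]
```

Call:
play_rows(
  rows=[
    [[0,0,0,-0.017,-0.03,0,1],[0,0,0,-0.016,-0.03,0,1],[0,0,0,0,0,0.04,1],[0,0,0,0,0,0.04,1],[0,0,0,0,0,0.04,1],[0,0,0,0,0,0.04,1],[0,0,0,0,0,0.03,1],[0,0,0,0,0,0.015,1],[0,0,0,0,0,0.01,1],[0,0,0,0,0,0,1],[0,0,0,0,0,0,0.6],[0,0,0,0,0,0,0.6]],
  ],
)

```text
clock: 3.8
tool_pos: [588.8, -241.3, 19.0]
tcp_rot: [-3.14, 0.004, 3.141]
ft_force: [-0.5, 1.1, 2.4]
opening: 0.713
grip_force: 65.6
```

Call:
play_rows(
  rows=[
    [[0,0,0,0,0,0,0.5],[0,0,0,0,0,0,0.5],[0,0,0,0,0,0,0.5],[0,0,0,0,0,0,0.5],[0,0,0,0,0,0,0.5],[0,0,0,0,0,0,0.5]],
  ],
  grip_force=40,
)

```text
clock: 4.4
tool_pos: [588.9, -241.4, 19.0]
tcp_rot: [-3.14, 0.004, 3.141]
ft_force: [0.6, 0.7, 6.9]
opening: 0.714
grip_force: 64.3
```

Call:
play_rows(
  rows=[
    [[0,0,0,0,0,-0.02,0.5],[0,0,0,0,0,-0.035,0.5],[0,0,0,0,0,-0.035,0.5],[0,0,0,0,0.02,0,0.5],[0,0,0,0,0.04,0,0.5],[0,0,0,0,0.04,0,0.5],[0,0,0,0,0.04,0,0.5],[0,0,0,0,0.04,0,0.5],[0,0,0,0,0.04,0,0.5],[0,0,0,0,0.04,0,0.5],[0,0,0,0,0.04,0,0.5],[0,0,0,0,0.04,0,0.5]],
  ],
)

```text
clock: 5.6
tool_pos: [586.4, 101.4, 105.7]
tcp_rot: [3.141, -0.001, 3.141]
ft_force: [1.3, 0.0, -3.5]
opening: 0.713
grip_force: 63.5
```

Call:
play_rows(
  rows=[
    [[0,0,0,0,0.04,0,0.5],[0,0,0,0,0.04,0,0.5],[0,0,0,0,0.04,0,0.5],[0,0,0,0,0.02,0,0.5],[0,0,0,0,0.01,0,0.5],[0,0,0,0,0,0,0.5],[0,0,0,0,0,0,0.5]],
  ],
)

```text
clock: 6.3
tool_pos: [587.2, 248.5, 105.9]
tcp_rot: [-3.141, -0.001, 3.141]
ft_force: [0.3, -0.8, -3.0]
opening: 0.711
grip_force: 63.5
```

```bash
python3 go.py 590 251.7 24 180
python3 - <<'E'
from m import *
for n,b in (('top',(190,150,245,215)),('side',(265,240,335,330))):
    im,_,_=snap(n)
    cv2.imwrite(f'pics/{n}1.png',im[b[1]:b[3],b[0]:b[2]])
E
```

```text
now [587.2 248.5 105.9] [-180.    -0.   179.9] clk 6.3 op 0.711 | rz -0.001 then shift mm [-2.8  3.2] dz(tool) 81.9 q6 -1.25
```

Call:
play_rows(
  rows=[
    [[0,0,0,-0.003,0.003,0.015,0.5],[0,0,0,0,0,0.025,0.5],[0,0,0,0,0,0.02,0.5],[0,0,0,0,0,0.01,0.5],[0,0,0,0,0,0.003,0.5],[0,0,0,0,0,0.002,0.5],[0,0,0,0,0,0.002,0.5],[0,0,0,0,0,0.001,0.5],[0,0,0,0,0,0,0.5],[0,0,0,0,0,0,0.5]],
  ],
)

```text
clock: 7.4
tool_pos: [590.8, 252.6, 28.9]
tcp_rot: [3.141, 0.001, 3.141]
ft_force: [1.3, -0.2, -3.2]
opening: 0.711
grip_force: 63.5
```

Call:
play_rows(
  rows=[
    [[0,0,0,0,0,0.001,0.5],[0,0,0,0,0,0.001,0.5],[0,0,0,0,0,0.001,0.5],[0,0,0,0,0,0.0005,0.5],[0,0,0,0,0,0,0.5],[0,0,0,0,0,0,0.5]],
  ],
)

```text
clock: 8.0
tool_pos: [590.4, 252.4, 24.7]
tcp_rot: [3.142, -0.0, 3.141]
ft_force: [-0.2, -0.4, -3.0]
opening: 0.713
grip_force: 63.5
```

Call:
play_rows(
  rows=[
    [[0,0,0,0,0,0.0005,0.5],[0,0,0,0,0,0.0005,0.5],[0,0,0,0,0,0.0005,0.5],[0,0,0,0,0,0,0.5],[0,0,0,0,0,0,0.5]],
  ],
)

```text
clock: 8.5
tool_pos: [590.6, 252.4, 24.1]
tcp_rot: [3.142, 0.0, 3.141]
ft_force: [-4.5, -1.1, 5.2]
opening: 0.714
grip_force: 64.2
```

Call:
play_rows(
  rows=[
    [[0,0,0,0,0,0,0.76],[0,0,0,0,0,0,0.8],[0,0,0,0,0,0,0.9],[0,0,0,0,0,0,1],[0,0,0,0,0,0,1],[0,0,0,0,0,-0.02,1],[0,0,0,0,0,-0.04,1],[0,0,0,0,0,-0.04,1],[0,0,0.148,0,0,-0.04,1],[0,0,0.148,0,0,-0.03,1],[0,0,0.148,0,0,0,1],[0,0,0.148,0,0,0,1]],
  ],
)

```text
clock: 9.7
tool_pos: [591.5, 252.8, 195.6]
tcp_rot: [3.139, 0.002, 2.543]
ft_force: [0.5, 0.2, -1.0]
opening: 1.001
grip_force: 0.0
```

Call:
play_rows(
  rows=[
    [[0,0,0.148,0,0,0,1],[0,0,0.148,0,0,0,1],[0,0,0.148,0,0,0,1],[0,0,0.148,0,0,0,1],[0,0,0.148,0,0,0,1],[0,0,0.148,0,0,0,1],[0,0,0.148,0,0,0,1],[0,0,0.148,0,0,0,1],[0,0,0.148,0,0,0,1],[0,0,0.148,0,0,0,1],[0,0,0.148,0,0,0,1],[0,0,0.148,0,0,0,1]],
  ],
)

```text
clock: 10.9
tool_pos: [590.4, 252.4, 193.2]
tcp_rot: [-3.142, 0.0, 0.767]
ft_force: [0.2, -0.6, 0.7]
opening: 0.997
grip_force: 0.0
```

Call:
play_rows(
  rows=[
    [[0,0,0.148,0,0,0,1],[0,0,0.148,0,0,0,1],[0,0,0,0,0,0,1],[0,0,0,0,0,0,1]],
  ],
)

```text
clock: 11.3
tool_pos: [590.4, 252.4, 193.3]
tcp_rot: [3.142, 0.0, 0.481]
ft_force: [-0.6, -0.2, -0.4]
opening: 1.0
grip_force: 0.0
```

```bash
python3 go.py 432.5 -253.5 100 27.5
python3 - <<'E'
from m import *
a=[]
for n,b in (('top',(180,150,250,220)),('side',(265,250,335,320))):
    im,_,_=snap(n); a.append(cv2.resize(im[b[1]:b[3],b[0]:b[2]],(390,390),interpolation=2))
    h=hsv(n);hu,s,v=h[...,0],h[...,1],h[...,2]
cv2.imwrite('pics/jar.png',np.hstack(a))
E
```

```text
now [590.4 252.4 193.3] [180.    0.   27.6] clk 11.3 op 1.0 | rz 0.001 then shift mm [-373.7  375.8] dz(tool) 93.3 q6 1.41
```

View pics/jar.png

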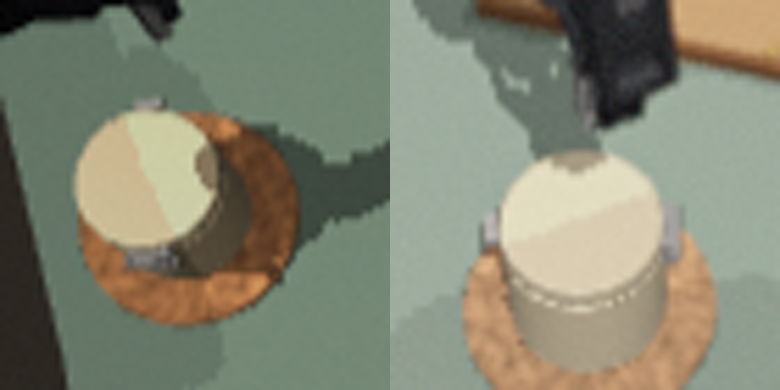

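The jar stands upright on the coaster in both views. Next is the case.

Call:
play_rows(
  rows=[
    [[0,0,0,-0.015,0.015,0,1],[0,0,0,-0.03,0.03,0,1],[0,0,0,-0.03,0.03,0,1],[0,0,0,-0.03,0.03,0,1],[0,0,0,-0.03,0.03,0,1],[0,0,0,-0.03,0.03,0,1],[0,0,0,-0.03,0.03,0,1],[0,0,0,-0.03,0.03,0,1],[0,0,0,-0.03,0.03,0,1],[0,0,0,-0.03,0.03,0,1],[0,0,0,-0.03,0.03,0,1],[0,0,0,-0.03,0.03,0,1]],
  ],
)

```text
clock: 12.6
tool_pos: [441.6, -214.1, 193.6]
tcp_rot: [3.141, -0.001, 0.48]
ft_force: [0.4, -0.3, 0.6]
opening: 1.001
grip_force: 0.0
```

Call:
play_rows(
  rows=[
    [[0,0,0,-0.03,0.03,0.02,1],[0,0,0,-0.014,0.015,0.03,1],[0,0,0,0,0,0.03,1],[0,0,0,0,0,0.013,1],[0,0,0,0,0,0,1],[0,0,0,0,0,0,1]],
  ],
)

```text
clock: 13.2
tool_pos: [424.5, -272.5, 101.3]
tcp_rot: [3.141, -0.0, 0.478]
ft_force: [-0.6, 0.4, 1.0]
opening: 0.999
grip_force: 0.0
```

```bash
python3 go.py 432.5 -253.5 3 27.5; python3 w.py case 18 pics/w2.png
```

```text
now [ 424.5 -272.5  101.3] [180.   -0.   27.4] clk 13.2 op 0.999 | rz -0.001 then shift mm [ 15.9 -13.1] dz(tool) 98.3 q6 0.42
case 8958 [306. 182.] [ 433.  -255.8   90.1   57.    27.3]
case 1210 [289. 334.] [ 307.  -297.9   66.9   25.3  -56. ]
case 457 [464. 245.] [ 445.6 -393.3   36.5   25.8   45.4]
case 397 [114.  16.] [476.7 -94.3  28.4   5.7 -12.5]
```

View pics/w2.png

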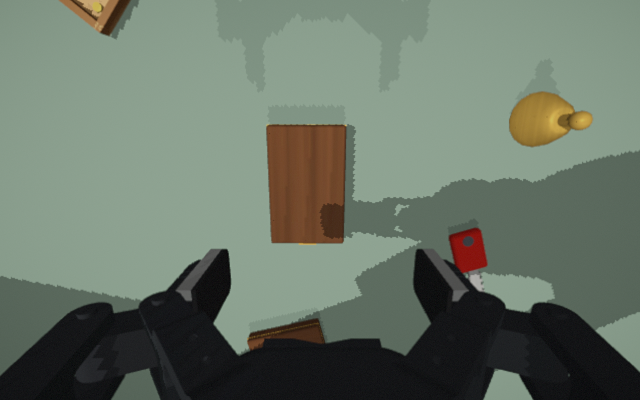

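The wrist view shows the case at (306,184), square to the tool. It measures (433,-255), which agrees with the other views.

Call:
play_rows(
  rows=[
    [[0,0,0,0.016,-0.012,0,1],[0,0,0,0,0,0.03,1],[0,0,0,0,0,0.03,1],[0,0,0,0,0,0.02,1],[0,0,0,0,0,0.013,1],[0,0,0,0,0,0.006,1],[0,0,0,0,0,0,1],[0,0,0,0,0,0,1],[0,0,0,0,0,0,0.85],[0,0,0,0,0,0,0.7],[0,0,0,0,0,0,0.5],[0,0,0,0,0,0,0.5]],
  ],
  grip_force=30,
)

```text
clock: 14.45
tool_pos: [433.2, -255.2, 2.4]
tcp_rot: [3.14, -0.001, 0.477]
ft_force: [-0.8, 1.2, 5.8]
opening: 0.668
grip_force: 32.3
```

Call:
play_rows(
  rows=[
    [[0,0,0,0,0,0,0.5],[0,0,0,0,0,0,0.5],[0,0,0,0,0,0,0.5]],
  ],
)

```text
clock: 14.75
tool_pos: [433.2, -255.2, 2.4]
tcp_rot: [3.14, -0.001, 0.477]
ft_force: [-1.3, 0.9, 6.5]
opening: 0.668
grip_force: 32.3
```

Call:
play_rows(
  rows=[
    [[0,0,0,0,0,-0.02,0.5],[0,0,0,0,0,-0.03,0.5],[0,0,0.139,0,0,-0.03,0.5],[0,0,0.139,0,0,-0.02,0.5],[0,0,0.139,0,0,0,0.5],[0,0,0.139,0,0,0,0.5],[0,0,0.139,0,0,0,0.5],[0,0,0,0,0,0,0.5],[0,0,0,0,0,0,0.5]],
  ],
)

```text
clock: 15.65
tool_pos: [432.4, -254.6, 101.2]
tcp_rot: [-3.142, 0.0, -0.214]
ft_force: [-0.2, -0.6, -0.9]
opening: 0.67
grip_force: 33.1
```

```bash
python3 go.py 555.7 15 6.4 -12.5
```

```text
now [ 432.4 -254.6  101.2] [-180.     0.   -12.3] clk 15.7 op 0.67 | rz 0.004 then shift mm [  62.  -289.9] dz(tool) 94.8 q6 1.15
```

Call:
play_rows(
  rows=[
    [[0,0,0.004,0.004,-0.018,0,0.5],[0,0,0,0.008,-0.036,0,0.5],[0,0,0,0.008,-0.036,0,0.5],[0,0,0,0.008,-0.036,0,0.5],[0,0,0,0.008,-0.036,0,0.5],[0,0,0,0.008,-0.036,0,0.5],[0,0,0,0.008,-0.036,0,0.5],[0,0,0,0.008,-0.036,0,0.5],[0,0,0,0.002,-0.02,0,0.5],[0,0,0,0,0,0,0.5],[0,0,0,0,0,0,0.5]],
  ],
)

```text
clock: 16.75
tool_pos: [556.6, 14.7, 101.0]
tcp_rot: [3.141, 0.001, -0.219]
ft_force: [-0.7, -0.5, -1.3]
opening: 0.668
grip_force: 33.1
```

```bash
python3 go.py 555.7 15 7 -12.5; python3 w.py tray 10 pics/w3.png
```

```text
now [556.6  14.7 101. ] [180.    0.  -12.5] clk 16.8 op 0.668 | rz -0.0 then shift mm [-0.9 -0.1] dz(tool) 94.0 q6 1.72
tray 53868 [322. 207.] [526.   20.7 229.6 200.   77.6]
tray 4903 [ 55. 217.] [585.3 228.8  97.6  68.5 -15.7]
```

View pics/w3.png

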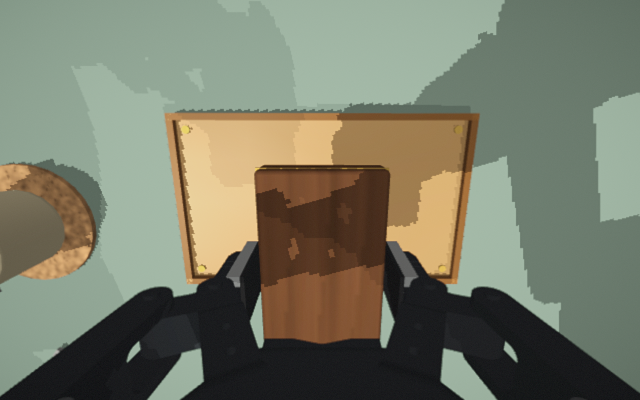

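The case is held square. The tray's corners are near (166,114), (478,114), (456,283) and (190,283).

Run:
```python
from m import *
c=ray('wrist',[(166,114),(479,114),(458,283),(189,283)],10)[:,:2]; print(c.round(1).tolist(),c.mean(0).round(1))
z=np.load('last_wrist.npz');print('case far edge at z=117',ray('wrist',[(255,170),(389,170)],101+15).round(1).tolist())
```

```text
[[647.3, 110.0], [598.2, -112.7], [462.9, -84.1], [512.1, 139.2]] [555.1  13.1]
case far edge at z=117 [[606.9, 31.3, 116.0], [594.8, -23.4, 116.0]]
```

Call:
play_rows(
  rows=[
    [[0,0,0,-0.001,0.001,0.02,0.5],[0,0,0,0,0,0.03,0.5],[0,0,0,0,0,0.02,0.5],[0,0,0,0,0,0.012,0.5],[0,0,0,0,0,0.004,0.5],[0,0,0,0,0,0.002,0.5],[0,0,0,0,0,0.002,0.5],[0,0,0,0,0,0.002,0.5],[0,0,0,0,0,0,0.5],[0,0,0,0,0,0,0.5]],
  ],
)

```text
clock: 17.8
tool_pos: [556.0, 13.8, 9.8]
tcp_rot: [-3.142, -0.001, -0.222]
ft_force: [-0.2, -0.7, -0.7]
opening: 0.671
grip_force: 33.1
```

Call:
play_rows(
  rows=[
    [[0,0,0,0,0,0.001,0.5],[0,0,0,0,0,0.001,0.5],[0,0,0,0,0,0.001,0.5],[0,0,0,0,0,0.001,0.5],[0,0,0,0,0,0,0.5],[0,0,0,0,0,0,0.5]],
  ],
)

```text
clock: 18.4
tool_pos: [555.7, 13.9, 6.4]
tcp_rot: [3.141, 0.0, -0.222]
ft_force: [-6.4, 0.8, 11.1]
opening: 0.669
grip_force: 34.4
```

Call:
play_rows(
  rows=[
    [[0,0,0,0,0,0,0.75],[0,0,0,0,0,0,0.9],[0,0,0,0,0,0,0.9],[0,0,0,0,0,-0.03,0.9],[0,0,0,0,0,-0.05,0.9],[0,0,-0.141,0,0,-0.05,0.9],[0,0,-0.141,0,0,-0.03,0.9],[0,0,-0.141,0,0,0,0.9],[0,0,-0.141,0,0,0,0.9],[0,0,-0.141,0,0,0,0.9],[0,0,-0.141,0,0,0,0.9],[0,0,-0.141,0,0,0,0.9]],
  ],
)

```text
clock: 19.6
tool_pos: [555.5, 13.8, 165.1]
tcp_rot: [-3.141, 0.0, 0.771]
ft_force: [0.4, -0.4, 0.1]
opening: 0.903
grip_force: 0.0
```

```bash
python3 go.py 561 397 100 44; python3 w.py case 22
```

```text
now [555.5  13.8 165.1] [-180.     0.    44.2] clk 19.6 op 0.903 | rz 0.003 then shift mm [ 270.1 -271.8] dz(tool) 65.1 q6 0.73
case 5996 [324. 186.] [557.4  12.8  94.9  60.5 -12.8]
case 1684 [311. 202.] [558.8  13.4 216.5 129.8  77.7]
case 1052 [172.  10.] [574.8 203.5  49.4  21.  -45.5]
```

Call:
play_rows(
  rows=[
    [[0,0,0,0.015,-0.015,0,0.9],[0,0,0,0.03,-0.03,0,0.9],[0,0,0,0.03,-0.03,0,0.9],[0,0,0,0.03,-0.03,0,0.9],[0,0,0,0.03,-0.03,0,0.9],[0,0,0,0.03,-0.03,0,0.9],[0,0,0,0.03,-0.03,0,0.9],[0,0,0,0.03,-0.03,0,0.9],[0,0,0,0.03,-0.03,0,0.9],[0,0,0,0.015,-0.017,0.03,0.9],[0,0,0,0,0,0,0.9],[0,0,0,0,0,0,0.9]],
  ],
)

```text
clock: 20.85
tool_pos: [561.1, 396.8, 133.6]
tcp_rot: [-3.141, 0.003, 0.764]
ft_force: [-0.3, -0.9, 0.3]
opening: 0.902
grip_force: 0.0
```

```bash
python3 go.py 561 397 2 44; python3 w.py blue 14 pics/w4.png
```

```text
now [561.1 396.8 133.6] [-180.     0.2   43.8] clk 20.9 op 0.902 | rz -0.004 then shift mm [ 0.1 -0.2] dz(tool) 131.6 q6 1.35
blue 1410 [621.  17.] [818.5 330.6  59.   22.2 -81.6]
blue 1286 [322. 193.] [559.7 394.9  50.3  24.9  44.6]
```

View pics/w4.png

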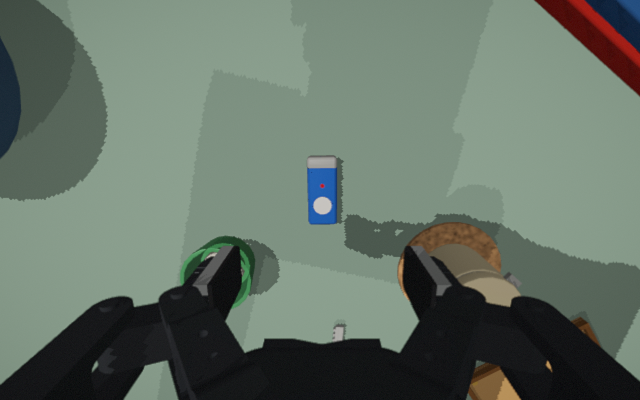

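```bash
python3 - <<'E'
from m import *
c=ray('wrist',[(308,156.5),(336,156.5),(336,223.5),(308,223.5)],14)[:,:2]; print(c.round(1).tolist(),c.mean(0).round(1),np.linalg.norm(c[0]-c[3]),np.linalg.norm(c[0]-c[1]))
print(ray('wrist',[(220,268)],40).round())
E
python3 go.py 561 397 2 44.4
```

```text
[[576.8, 427.7], [593.3, 410.5], [550.2, 368.0], [532.6, 386.3]] [563.2 398.1] 60.481593862376464 23.8115041563797
[[459. 418.  40.]]
now [562.1 396.4 135.2] [1.80e+02 1.00e-01 4.37e+01] clk 20.9 op 0.899 | rz -0.012 then shift mm [-0.4 -1.2] dz(tool) 133.2 q6 1.35
```

Call:
play_rows(
  rows=[
    [[0,0,-0.01,0.001,-0.001,0.04,0.6],[0,0,0,0,0,0.04,0.6],[0,0,0,0,0,0.03,0.6],[0,0,0,0,0,0.012,0.6],[0,0,0,0,0,0.006,0.6],[0,0,0,0,0,0.003,0.6],[0,0,0,0,0,0,0.6],[0,0,0,0,0,0,0.4],[0,0,0,0,0,0,0.2],[0,0,0,0,0,0,0.15],[0,0,0,0,0,0,0.15],[0,0,0,0,0,0,0.15]],
  ],
  grip_force=25,
)

```text
clock: 22.1
tool_pos: [563.2, 399.2, 6.2]
tcp_rot: [3.141, -0.003, 0.775]
ft_force: [-0.3, -1.6, 5.5]
opening: 0.296
grip_force: 25.5
```

Call:
play_rows(
  rows=[
    [[0,0,0,0,0,0,0.15],[0,0,0,0,0,0,0.15]],
  ],
)

```text
clock: 22.3
tool_pos: [563.2, 399.2, 6.2]
tcp_rot: [3.141, -0.003, 0.775]
ft_force: [-0.9, -0.2, 6.1]
opening: 0.292
grip_force: 25.5
```

Call:
play_rows(
  rows=[
    [[0,0,0,0,0,-0.02,0.15],[0,0,0,0,0,-0.04,0.15],[0,0,0,0,0,-0.04,0.15],[0,0,0.142,0,0,-0.03,0.15],[0,0,0.142,0,0,0,0.15],[0,0,0.142,0,0,0,0.15],[0,0,0.142,0,0,0,0.15],[0,0,0.142,0,0,0,0.15],[0,0,0.142,0,0,0,0.15],[0,0,0.142,0,0,0,0.15],[0,0,0,0,0,0,0.15]],
  ],
)

```text
clock: 23.4
tool_pos: [562.1, 398.5, 134.5]
tcp_rot: [-3.141, -0.0, -0.221]
ft_force: [1.1, -0.5, -0.2]
opening: 0.298
grip_force: 24.8
```

```bash
python3 go.py 556.5 13.5 32 -12.7
```

```text
now [562.1 398.5 134.5] [-180.    -0.   -12.7] clk 23.4 op 0.298 | rz 0.0 then shift mm [ 79.2 376.8] dz(tool) 102.5 q6 2.33
```

Call:
play_rows(
  rows=[
    [[0,0,0,0.004,0.019,0,0.15],[0,0,0,0.008,0.038,0,0.15],[0,0,0,0.008,0.038,0,0.15],[0,0,0,0.008,0.038,0,0.15],[0,0,0,0.008,0.038,0,0.15],[0,0,0,0.008,0.038,0,0.15],[0,0,0,0.008,0.038,0,0.15],[0,0,0,0.008,0.038,0,0.15],[0,0,0,0.008,0.038,0,0.15],[0,0,0,0.008,0.038,0,0.15],[0,0,0,0.003,0.016,0.03,0.15],[0,0,0,0,0,0,0.15]],
  ],
)

```text
clock: 24.6
tool_pos: [554.8, 11.0, 101.0]
tcp_rot: [3.14, 0.005, -0.218]
ft_force: [-0.3, 0.6, -1.6]
opening: 0.297
grip_force: 24.8
```

```bash
python3 go.py 556.5 13.5 30 -12.7; python3 w.py case 22 pics/w5.png
```

```text
now [554.8  11.  101. ] [179.9   0.3 -12.5] clk 24.6 op 0.297 | rz 0.004 then shift mm [ 1.1 -2.8] dz(tool) 71.0 q6 1.72
case 5179 [316. 176.] [568.2   9.7  76.9  61.3 -10.1]
case 2854 [ 56. 203.] [594.8 207.8  78.8  48.4   7.8]
case 1896 [445. 164.] [543.7 -55.6 132.7  77.1 -12.3]
case 938 [192. 219.] [571.5  82.  127.7  68.7 -12.6]
```

View pics/w5.png

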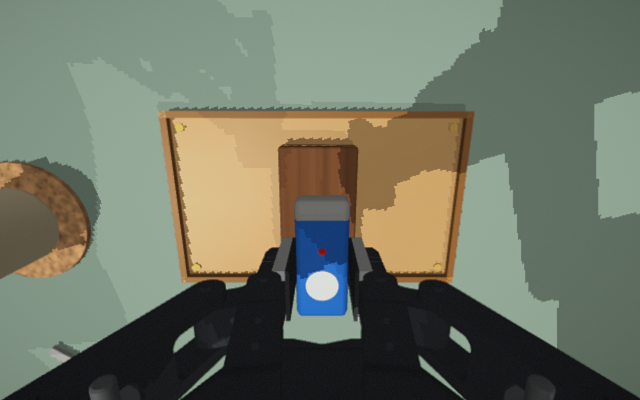

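The far edge of the case runs from (279,146) to (357,146). The held remote spans rows 197 to 315 and columns 296 to 348.

Run:
```python
from m import *
t=np.radians(-12.6); u=np.array([np.cos(t),np.sin(t)]); v=np.array([np.sin(t),-np.cos(t)])
a=ray('wrist',[(279,147),(357,147)],22)[:,:2]; c=a.mean(0)-46*u
b=ray('wrist',[(296,197),(349,197),(347,315),(297,315)],109)[:,:2]; r=b.mean(0)
print('case',c.round(1),np.linalg.norm(a[0]-a[1]),'remote',r.round(1),np.linalg.norm(b[0]-b[3]),'shift tool',(u@(c-r)).round(1),(v@(c-r)).round(1))
```

```text
case [554.4  13. ] 55.53879476665792 remote [555.6   9.7] 61.92345122463145 shift tool -1.8 -2.9
```

Call:
play_rows(
  rows=[
    [[0,0,0.004,-0.0015,-0.003,0.02,0.15],[0,0,0,0,0,0.02,0.15],[0,0,0,0,0,0.015,0.15],[0,0,0,0,0,0.007,0.15],[0,0,0,0,0,0.003,0.15],[0,0,0,0,0,0.002,0.15],[0,0,0,0,0,0.002,0.15],[0,0,0,0,0,0,0.15],[0,0,0,0,0,0,0.15]],
  ],
)

```text
clock: 25.55
tool_pos: [556.8, 16.5, 35.8]
tcp_rot: [-3.141, -0.001, -0.223]
ft_force: [-0.4, -0.5, 0.4]
opening: 0.296
grip_force: 24.9
```

```bash
python3 w.py blue 43.6 pics/w6.png; python3 go.py 555 13.5 28 -12.7
python3 - <<'E'
from m import *
im=np.load('last_wrist.npz')['im']; cv2.imwrite('pics/w6c.png',cv2.resize(im[80:380,170:470],(600,600)))
E
```

```text
blue 4006 [322. 263.] [552.5  16.5  50.3  25.4 -12.7]
blue 165 [322. 197.] [588.    8.6  18.6   1.4  77.3]
now [556.8  16.5  35.8] [-180.    -0.   -12.8] clk 25.6 op 0.294 | rz -0.002 then shift mm [-1.1  3.3] dz(tool) 7.8 q6 1.73
```

View pics/w6c.png

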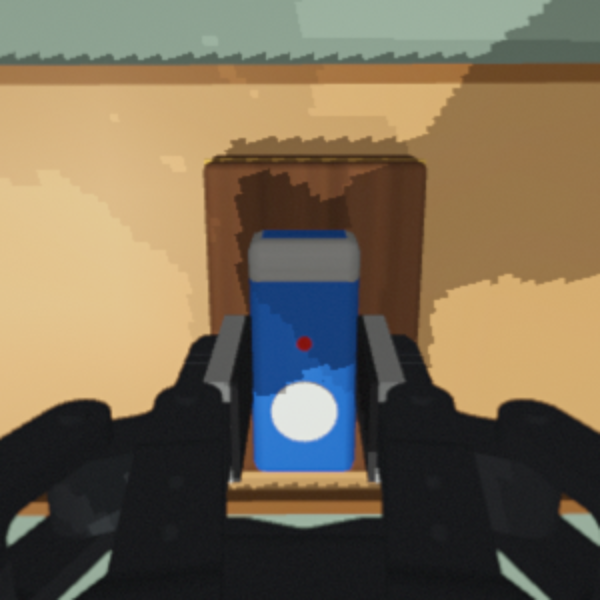

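Run:
```python
from m import *
t=np.radians(-12.7); u=np.array([np.cos(t),np.sin(t)]); v=np.array([np.sin(t),-np.cos(t)])
p=lambda q:np.array(q)/2+[170,80]
a=ray('wrist',p([(205,164),(426,164)]),22)[:,:2]; c=a.mean(0)-46*u
n=ray('wrist',p([(300,474)]),22)[:,:2][0]
b=ray('wrist',p([(249,236),(360,236),(355,471),(253,471)]),43.6)[:,:2]; r=b.mean(0)
print('case',c.round(1),np.linalg.norm(a[0]-a[1]),'len',u@(a.mean(0)-n),'remote',r.round(1),np.linalg.norm(b[0]-b[3]),'shift tool',(u@(c-r)).round(1),(v@(c-r)).round(1))
```

```text
case [554.6  12.9] 56.326300536522304 len 91.6056713477105 remote [557.1  15.3] 61.687921558022786 shift tool -2.0 2.9
```

Call:
play_rows(
  rows=[
    [[0,0,0,-0.002,0.003,0,0.15],[0,0,0,0,0,0.002,0.15],[0,0,0,0,0,0.001,0.15],[0,0,0,0,0,0.001,0.15],[0,0,0,0,0,0.001,0.15],[0,0,0,0,0,0,0.15],[0,0,0,0,0,0,0.15]],
  ],
)

```text
clock: 26.3
tool_pos: [553.8, 14.1, 30.2]
tcp_rot: [3.142, 0.0, -0.223]
ft_force: [1.2, -0.1, -0.9]
opening: 0.296
grip_force: 24.9
```

Call:
play_rows(
  rows=[
    [[0,0,0,0,0,0.001,0.15],[0,0,0,0,0,0.0005,0.15],[0,0,0,0,0,0.0005,0.15],[0,0,0,0,0,0,0.15],[0,0,0,0,0,0,0.15]],
  ],
)

```text
clock: 26.8
tool_pos: [553.9, 14.0, 28.3]
tcp_rot: [3.142, -0.0, -0.223]
ft_force: [0.7, -0.3, -1.5]
opening: 0.294
grip_force: 24.9
```

```bash
python3 go.py 554.6 13 28 -12.7
python3 - <<'E'
from m import *
snap('wrist'); im=np.load('last_wrist.npz')['im']; cv2.imwrite('pics/w7c.png',cv2.resize(im[80:380,170:470],(600,600)))
E
```

```text
now [553.9  14.   28.3] [180.   -0.  -12.8] clk 26.8 op 0.294 | rz -0.002 then shift mm [1.  0.8] dz(tool) 0.3 q6 1.73
```

View pics/w7c.png

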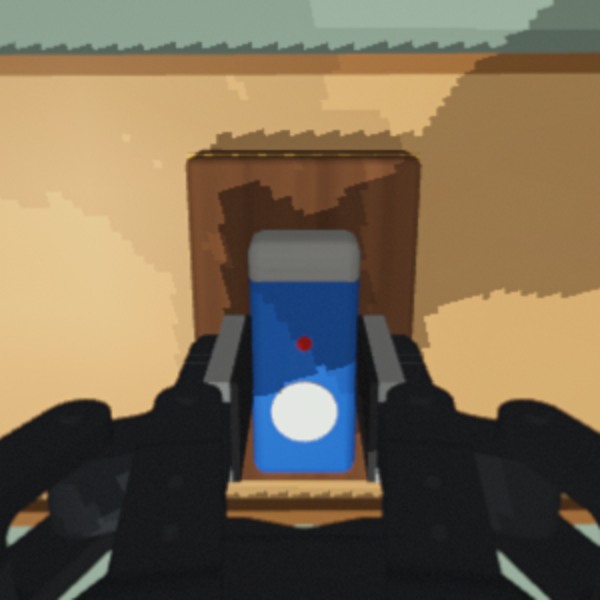

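Remote is centred to about 1 mm: columns 249–360 against the case's 187–418. Release it and go for the red key.

Call:
play_rows(
  rows=[
    [[0,0,0,0,0,0.0006,0.15],[0,0,0,0,0,0,0.15],[0,0,0,0,0,0,0.36],[0,0,0,0,0,0,0.45],[0,0,0,0,0,0,0.45],[0,0,0,0,0,-0.02,0.45],[0,0,0,0,0,-0.04,0.45],[0,0,0,0,0,-0.04,0.6],[0,0,-0.144,0,0,-0.03,0.6],[0,0,-0.144,0,0,0,0.6],[0,0,-0.144,0,0,0,0.6],[0,0,-0.144,0,0,0,0.6]],
  ],
)

```text
clock: 28.05
tool_pos: [554.0, 14.1, 158.1]
tcp_rot: [3.141, -0.001, 0.359]
ft_force: [-0.2, -0.1, 0.2]
opening: 0.596
grip_force: 0.0
```

Call:
play_rows(
  rows=[
    [[0,0,-0.144,0,0,0,0.6],[0,0,-0.144,0,0,0,0.6],[0,0,-0.143,0,0,0,0.6],[0,0,0,0,0,0,0.6]],
  ],
)

```text
clock: 28.45
tool_pos: [553.8, 14.1, 157.6]
tcp_rot: [-3.141, 0.0, 0.786]
ft_force: [0.3, 0.2, -0.5]
opening: 0.6
grip_force: 0.0
```

```bash
python3 go.py 444 -398 100 45; python3 w.py blue 36; python3 w.py case 22
```

```text
now [553.8  14.1 157.6] [-180.    0.   45.] clk 28.4 op 0.6 | rz 0.001 then shift mm [-369.   213.7] dz(tool) 57.6 q6 0.72
blue 1354 [318. 194.] [548.9  15.7  51.2  26.7 -12.7]
case 4146 [327. 183.] [557.6  13.4  94.9  59.4 -12.7]
case 1260 [279. 193.] [556.6  14.  216.  124.7  77.4]
case 745 [171.   8.] [573.2 201.4  43.3  16.9 -44.9]
case 552 [424. 240.] [583.3 -80.4  42.6  42.1  77.3]
```

Call:
play_rows(
  rows=[
    [[0,0,0,-0.017,0.01,0,0.6],[0,0,0,-0.035,0.02,0,0.6],[0,0,0,-0.035,0.02,0,0.6],[0,0,0,-0.035,0.02,0,0.6],[0,0,0,-0.035,0.02,0,0.6],[0,0,0,-0.035,0.02,0,0.6],[0,0,0,-0.035,0.02,0,0.6],[0,0,0,-0.035,0.02,0,0.6],[0,0,0,-0.035,0.02,0,0.6],[0,0,0,-0.035,0.02,0,0.6],[0,0,0,-0.035,0.02,0,0.6],[0,0,0,-0.002,0.004,0.05,0.6]],
  ],
)

```text
clock: 29.75
tool_pos: [445.9, -406.9, 115.8]
tcp_rot: [3.125, 0.002, 0.776]
ft_force: [2.3, -0.7, 0.6]
opening: 0.599
grip_force: 0.0
```

Call:
play_rows(
  rows=[
    [[0,0,0,0,0,0,0.6],[0,0,0,0,0,0,0.6],[0,0,0,0,0,0,0.6]],
  ],
)

```text
clock: 30.05
tool_pos: [444.5, -397.9, 109.8]
tcp_rot: [3.14, -0.0, 0.783]
ft_force: [1.0, -0.6, 0.7]
opening: 0.605
grip_force: 0.0
```

```bash
python3 go.py 444 -398 2 45; python3 w.py red 9 pics/w8.png
```

```text
now [ 444.5 -397.9  109.8] [179.9  -0.   44.9] clk 30.1 op 0.605 | rz -0.002 then shift mm [-0.4 -0.3] dz(tool) 107.8 q6 -0.03
red 1171 [324. 203.] [ 444.4 -401.4   35.1   24.9   44.9]
```

Call:
play_rows(
  rows=[
    [[0,0,0,-0.002,0.002,0.03,0.6],[0,0,0,0,0,0.035,0.6],[0,0,0,0,0,0.02,0.6],[0,0,0,0,0,0.012,0.6],[0,0,0,0,0,0.006,0.6],[0,0,0,0,0,0.002,0.6],[0,0,0,0,0,0,0.6],[0,0,0,0,0,0,0.6]],
  ],
)

```text
clock: 30.9
tool_pos: [444.4, -401.7, 4.4]
tcp_rot: [3.139, 0.0, 0.784]
ft_force: [-0.4, 0.5, 0.1]
opening: 0.599
grip_force: 0.0
```

Call:
play_rows(
  rows=[
    [[0,0,0,0,0,0.002,0.6],[0,0,0,0,0,0,0.4],[0,0,0,0,0,0,0.2],[0,0,0,0,0,0,0.15],[0,0,0,0,0,0,0.15],[0,0,0,0,0,0,0.15],[0,0,0,0,0,0,0.15]],
  ],
  grip_force=25,
)

```text
clock: 31.6
tool_pos: [443.7, -401.0, 1.2]
tcp_rot: [3.141, 0.0, 0.784]
ft_force: [-0.4, 0.2, 3.1]
opening: 0.295
grip_force: 25.6
```

Call:
play_rows(
  rows=[
    [[0,0,0,0,0,-0.02,0.15],[0,0,0,0,0,-0.04,0.15],[0,0,0,0,0,-0.04,0.15],[0,0,0.144,0,0,-0.03,0.15],[0,0,0.144,0,0,0,0.15],[0,0,0.144,0,0,0,0.15],[0,0,0.144,0,0,0,0.15],[0,0,0.144,0,0,0,0.15],[0,0,0.144,0,0,0,0.15],[0,0,0.143,0,0,0,0.15],[0,0,0,0,0,0,0.15],[0,0,0,0,0,0,0.15]],
  ],
)

```text
clock: 32.8
tool_pos: [443.4, -400.6, 130.6]
tcp_rot: [-3.141, 0.0, -0.219]
ft_force: [-0.3, -0.2, 0.0]
opening: 0.294
grip_force: 25.1
```

```bash
python3 go.py 584 78.5 6 -12.6
```

```text
now [ 443.4 -400.6  130.6] [-180.     0.   -12.5] clk 32.8 op 0.294 | rz 0.001 then shift mm [  32.7 -498.3] dz(tool) 124.6 q6 0.97
```

Call:
play_rows(
  rows=[
    [[0,0,0,0.002,-0.02,0,0.15],[0,0,0,0.003,-0.04,0,0.15],[0,0,0,0.003,-0.04,0,0.15],[0,0,0,0.003,-0.04,0,0.15],[0,0,0,0.003,-0.04,0,0.15],[0,0,0,0.003,-0.04,0,0.15],[0,0,0,0.003,-0.04,0,0.15],[0,0,0,0.003,-0.04,0,0.15],[0,0,0,0.003,-0.04,0,0.15],[0,0,0,0.003,-0.04,0,0.15],[0,0,0,0.003,-0.04,0,0.15],[0,0,0,0.002,-0.04,0,0.15]],
  ],
)

```text
clock: 34.0
tool_pos: [578.9, 41.9, 130.9]
tcp_rot: [3.142, -0.0, -0.219]
ft_force: [-0.0, -0.7, -0.1]
opening: 0.292
grip_force: 25.1
```

Call:
play_rows(
  rows=[
    [[0,0,0,0,-0.025,0.02,0.15],[0,0,0,0,-0.013,0.03,0.15],[0,0,0,0,0,0,0.15],[0,0,0,0,0,0,0.15],[0,0,0,0,0,0,0.15]],
  ],
)

```text
clock: 34.5
tool_pos: [587.8, 76.5, 82.4]
tcp_rot: [-3.141, -0.002, -0.223]
ft_force: [0.7, -0.6, -0.2]
opening: 0.298
grip_force: 25.1
```

```bash
python3 w.py red 87.4 pics/w9.png; python3 go.py 584 78.5 6 -12.6
```

```text
red 3246 [322. 259.] [587.2  75.6  36.5  26.1 -12.7]
now [588.1  76.3  82.8] [-1.80e+02 -1.00e-01 -1.28e+01] clk 34.5 op 0.29 | rz -0.003 then shift mm [-4.5 -1.2] dz(tool) 76.8 q6 1.84
```

View pics/w9.png

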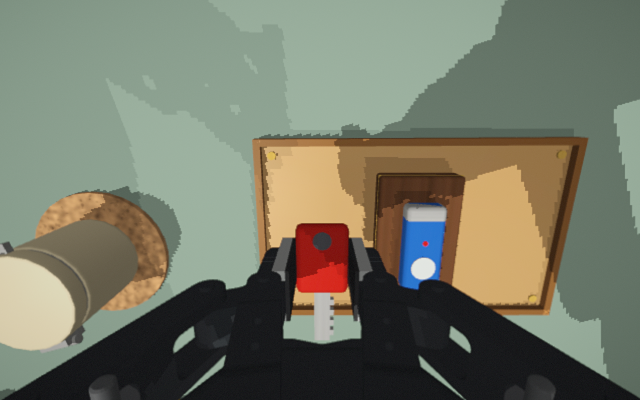

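The red key is level over the left bay, with its head at (322,259) and blade toward the robot. The case and remote are at (420,235).

Call:
play_rows(
  rows=[
    [[0,0,0,-0.0045,-0.001,0.02,0.15],[0,0,0,0,0,0.025,0.15],[0,0,0,0,0,0.015,0.15],[0,0,0,0,0,0.008,0.15],[0,0,0,0,0,0.004,0.15],[0,0,0,0,0,0.001,0.15],[0,0,0,0,0,0,0.15],[0,0,0,0,0,0,0.15]],
  ],
)

```text
clock: 35.35
tool_pos: [583.6, 79.3, 8.9]
tcp_rot: [-3.141, -0.002, -0.223]
ft_force: [0.1, -0.4, 0.1]
opening: 0.294
grip_force: 25.2
```

Call:
play_rows(
  rows=[
    [[0,0,0,0,0,0.001,0.15],[0,0,0,0,0,0.001,0.15],[0,0,0,0,0,0.001,0.15],[0,0,0,0,0,0.0005,0.15],[0,0,0,0,0,0,0.15],[0,0,0,0,0,0,0.15]],
  ],
)

```text
clock: 35.95
tool_pos: [583.0, 79.3, 5.2]
tcp_rot: [-3.142, -0.0, -0.223]
ft_force: [-3.7, -0.1, 7.4]
opening: 0.296
grip_force: 25.9
```

Call:
play_rows(
  rows=[
    [[0,0,0,0,0,0,0.36],[0,0,0,0,0,0,0.42],[0,0,0,0,0,0,0.42],[0,0,0,0,0,-0.02,0.42],[0,0,0,0,0,-0.04,0.42],[0,0,0,0,0,-0.05,0.6],[0,0,-0.131,0,0,-0.04,0.6],[0,0,-0.131,0,0,0,0.6],[0,0,-0.131,0,0,0,0.6],[0,0,-0.131,0,0,0,0.6],[0,0,-0.131,0,0,0,0.6],[0,0,-0.131,0,0,0,0.6]],
  ],
)

```text
clock: 37.15
tool_pos: [582.7, 79.3, 154.2]
tcp_rot: [-3.141, 0.0, 0.568]
ft_force: [-0.1, -1.3, -0.8]
opening: 0.598
grip_force: 0.0
```

Call:
play_rows(
  rows=[
    [[0,0,-0.132,0,0,0,0.6],[0,0,0,0,0,0,0.6]],
  ],
)

```text
clock: 37.35
tool_pos: [582.7, 79.3, 154.2]
tcp_rot: [-3.141, 0.0, 0.697]
ft_force: [0.7, -0.1, 0.7]
opening: 0.601
grip_force: 0.0
```

```bash
python3 go.py 435.3 257 100 40; python3 w.py red 13
```

```text
now [582.7  79.3 154.2] [-180.     0.    39.9] clk 37.4 op 0.601 | rz -0.001 then shift mm [   1.3 -230.9] dz(tool) 54.2 q6 0.92
red 889 [321. 188.] [583.   79.3  35.2  25.4 -12.8]
```

Call:
play_rows(
  rows=[
    [[0,0,0,0,-0.02,0,0.6],[0,0,0,0,-0.04,0,0.6],[0,0,0,0,-0.04,0,0.6],[0,0,0,0,-0.04,0,0.6],[0,0,0,0.001,-0.04,0,0.6],[0,0,0,0,-0.035,0.01,0.6],[0,0,0,0,-0.016,0.03,0.6],[0,0,0,0,0,0.01,0.6],[0,0,0,0,0,0,0.6],[0,0,0,0,0,0,0.6],[0,0,0,0,0,0,0.6]],
  ],
)

```text
clock: 38.5
tool_pos: [437.0, 257.1, 105.8]
tcp_rot: [3.141, -0.002, 0.693]
ft_force: [0.3, -0.4, 0.8]
opening: 0.6
grip_force: 0.0
```

```bash
python3 w.py yel 9; python3 go.py 435.3 257 2 40
```

```text
yel 2074 [180. 250.] [327.7 320.3  47.   37.2  88.9]
yel 1195 [322. 203.] [435.7 255.5  34.8  24.8  40.5]
yel 1071 [281. 326.] [318.8 208.1  41.5  35.5 -10.1]
yel 83 [583. 308.] [510.1  16.2  21.4   4.1  78.2]
now [437.1 257.1 105.8] [ 1.80e+02 -1.00e-01  3.97e+01] clk 38.5 op 0.6 | rz -0.005 then shift mm [-1.4 -1. ] dz(tool) 103.8 q6 1.31
```

The chosen yellow key measures (435.7,255.5) with a 35 x 25 mm head. The two others are visibly larger, at 47 and 42 mm.

Call:
play_rows(
  rows=[
    [[0,0,-0.008,-0.002,0,0.03,0.6],[0,0,0,0,0,0.035,0.6],[0,0,0,0,0,0.02,0.6],[0,0,0,0,0,0.01,0.6],[0,0,0,0,0,0.005,0.6],[0,0,0,0,0,0.001,0.6],[0,0,0,0,0,0,0.6],[0,0,0,0,0,0,0.6]],
  ],
)

```text
clock: 39.35
tool_pos: [435.2, 256.6, 4.7]
tcp_rot: [3.141, -0.002, 0.703]
ft_force: [0.5, -0.8, 0.5]
opening: 0.601
grip_force: 0.0
```

Call:
play_rows(
  rows=[
    [[0,0,0,0,0,0.0025,0.6],[0,0,0,0,0,0,0.4],[0,0,0,0,0,0,0.2],[0,0,0,0,0,0,0.15],[0,0,0,0,0,0,0.15],[0,0,0,0,0,0,0.15],[0,0,0,0,0,0,0.15]],
  ],
)

```text
clock: 40.05
tool_pos: [434.3, 256.2, 1.1]
tcp_rot: [3.142, -0.0, 0.703]
ft_force: [-1.0, -0.1, 3.7]
opening: 0.292
grip_force: 25.6
```

Call:
play_rows(
  rows=[
    [[0,0,0,0,0,-0.02,0.15],[0,0,0,0,0,-0.04,0.15],[0,0,0,0,0,-0.04,0.15],[0,0,0.132,0,0,-0.03,0.15],[0,0,0.132,0,0,0,0.15],[0,0,0.132,0,0,0,0.15],[0,0,0.132,0,0,0,0.15],[0,0,0.132,0,0,0,0.15],[0,0,0.132,0,0,0,0.15],[0,0,0.132,0,0,0,0.15],[0,0,0,0,0,0,0.15],[0,0,0,0,0,0,0.15]],
  ],
)

```text
clock: 41.25
tool_pos: [434.0, 256.0, 130.6]
tcp_rot: [3.141, 0.0, -0.217]
ft_force: [0.1, -0.5, 0.4]
opening: 0.293
grip_force: 25.2
```

```bash
python3 go.py 526 -52 6 -12.6
```

```text
now [434.  256.  130.6] [180.    0.  -12.5] clk 41.2 op 0.293 | rz 0.003 then shift mm [157.  280.5] dz(tool) 124.6 q6 2.22
```

Call:
play_rows(
  rows=[
    [[0,0,0.003,0.01,0.0175,0,0.15],[0,0,0,0.02,0.035,0,0.15],[0,0,0,0.02,0.035,0,0.15],[0,0,0,0.02,0.035,0,0.15],[0,0,0,0.02,0.035,0,0.15],[0,0,0,0.02,0.035,0,0.15],[0,0,0,0.02,0.035,0,0.15],[0,0,0,0.018,0.035,0.01,0.15],[0,0,0,0.009,0.018,0.03,0.15],[0,0,0,0,0,0.01,0.15],[0,0,0,0,0,0,0.15],[0,0,0,0,0,0,0.15]],
  ],
)

```text
clock: 42.45
tool_pos: [524.8, -51.6, 81.2]
tcp_rot: [-3.141, 0.0, -0.222]
ft_force: [-0.9, 0.5, 0.1]
opening: 0.295
grip_force: 25.2
```

```bash
python3 w.py yel 88; python3 go.py 526 -52 6 -12.6
```

```text
yel 3309 [322. 255.] [525.9 -52.6  36.4  25.3 -12.6]
now [525.4 -51.5  81.9] [-1.80e+02 -1.00e-01 -1.27e+01] clk 42.5 op 0.296 | rz -0.002 then shift mm [0.7 0.4] dz(tool) 75.9 q6 1.6
```

Call:
play_rows(
  rows=[
    [[0,0,0,0.0005,0,0.02,0.15],[0,0,0,0,0,0.025,0.15],[0,0,0,0,0,0.015,0.15],[0,0,0,0,0,0.008,0.15],[0,0,0,0,0,0.004,0.15],[0,0,0,0,0,0,0.15],[0,0,0,0,0,0,0.15],[0,0,0,0,0,0,0.15]],
  ],
)

```text
clock: 43.3
tool_pos: [526.2, -52.6, 9.9]
tcp_rot: [-3.142, -0.002, -0.224]
ft_force: [-0.5, -0.6, -0.7]
opening: 0.294
grip_force: 25.2
```

Call:
play_rows(
  rows=[
    [[0,0,0,0,0,0.0015,0.15],[0,0,0,0,0,0.001,0.15],[0,0,0,0,0,0.001,0.15],[0,0,0,0,0,0.001,0.15],[0,0,0,0,0,0,0.15],[0,0,0,0,0,0,0.15]],
  ],
)

```text
clock: 43.9
tool_pos: [525.4, -52.4, 5.1]
tcp_rot: [3.142, 0.0, -0.224]
ft_force: [-4.4, 0.8, 9.3]
opening: 0.293
grip_force: 26.1
```

Call:
play_rows(
  rows=[
    [[0,0,0,0,0,0,0.36],[0,0,0,0,0,0,0.42],[0,0,0,0,0,0,0.42],[0,0,0,0,0,-0.02,0.42],[0,0,0,0,0,-0.04,0.42],[0,0,0,0,0,-0.05,0.42],[0,0,0,0,0,-0.05,0.42],[0,0,0,0,0,-0.04,0.42],[0,0,0,0,0.04,0,0.42],[0,0,0,0,0.04,0,0.42],[0,0,0,0,0.04,0,0.42],[0,0,0,0,0.04,0,0.42]],
  ],
)

```text
clock: 45.1
tool_pos: [489.3, -209.7, 204.4]
tcp_rot: [3.142, -0.0, -0.224]
ft_force: [0.7, -0.8, -0.2]
opening: 0.424
grip_force: 0.0
```

Call:
play_rows(
  rows=[
    [[0,0,0,0,0.04,0,0.42],[0,0,0,0,0.04,0,0.42],[0,0,0,0,0.04,0,0.42],[0,0,0,0,0.04,0,0.42],[0,0,0,0,0.02,0,0.42],[0,0,0,0,0,0,0.42],[0,0,0,0,0,0,0.42]],
  ],
)

```text
clock: 45.8
tool_pos: [449.8, -383.5, 204.0]
tcp_rot: [-3.141, 0.0, -0.225]
ft_force: [0.2, -0.1, -0.7]
opening: 0.421
grip_force: 0.0
```

Run:
```python
from m import *
a=[]
for n,b in (('top',(110,100,390,300)),('side',(230,120,510,320))):
    im,_,_=snap(n); h=hsv(n);hu,s,v=h[...,0],h[...,1],h[...,2]
    a.append(cv2.resize(im[b[1]:b[3],b[0]:b[2]],None,fx=1.42,fy=1.42))
cv2.imwrite('pics/end.png',cv2.resize(np.vstack(a),None,fx=1,fy=1))
```

```text
(no output)
```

View pics/end.png

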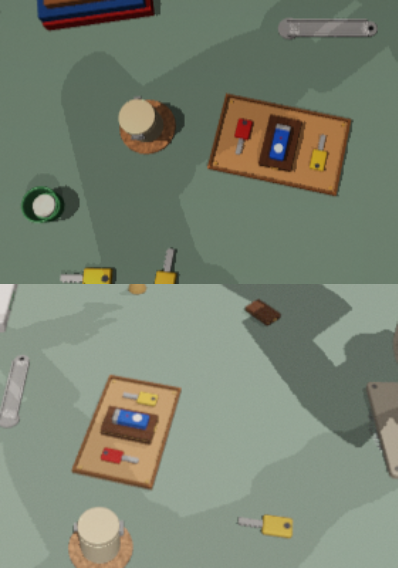

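Both views show the jar upright on the coaster at (147,122), the remote centred on the case mid-tray at (281,143), the red key to its left at (243,130) and the yellow key to its right at (319,155). Tealight and shoehorn haven't moved.

```bash
python3 -c "
from bench import ctrl
print(ctrl.finish_job())"
```

```text
the job is handed in; nothing more can be done
None
```

The job is done and handed in at about 46 s: the jar stands on the coaster, the case with the remote on top is in the middle of the tray, and the red key is to its left with the yellow key to its right; the bell, tealight and shoehorn were left alone, and the hand-in call gave no verdict.

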